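# Set out the espresso cups on their saucers

### The job

Take the four espresso cups out of the carton tray and set each one down, without dropping it, upright in the middle of the saucer of its own colour, with its handle pointing straight towards the front of the display board, where the price rail is. Leave the saucers where they stand, and do not disturb the gold tin.

Things in the scene. Friction and masses are not known exactly. Their poses are not given: they have to be found in the camera images.
- strip (a point): Top centre of the grey plastic price rail with blank white labels along the front edge of the display board. The board is plywood, 280 x 280 mm, 18 mm high, fixed; the rail is 8 mm thick, 280 mm long and stands 12 mm above the board's top; this point is 144 mm from the board's centre and 30 mm above the counter. Its x axis is level and points out of the front, square to the rail and away from the board; y runs along the rail, z up. The board may be turned a little.
- blue_cup (a point): Centre (half-way up, on the axis) of the blue glazed espresso cup, standing upright in a cut-down carton tray (290 x 290 mm, floor 4 mm, walls 30 mm high). Cup: 58 mm high, outside width 58 mm at the rim, 54 mm at 16 mm up, 40 mm at the foot; wall 3.5 mm, hollow; 0.09 to 0.18 kg. Its one loop handle is on the +x side: 7 mm thick, reaching 49 mm from the axis, between 15 and 50 mm above the foot. z is up along the cup.
- yellow_cup (a point): Centre (half-way up, on the axis) of the yellow glazed espresso cup, standing upright in a cut-down carton tray (290 x 290 mm, floor 4 mm, walls 30 mm high). Cup: 58 mm high, outside width 58 mm at the rim, 54 mm at 16 mm up, 40 mm at the foot; wall 3.5 mm, hollow; 0.09 to 0.18 kg. Its one loop handle is on the +x side: 7 mm thick, reaching 49 mm from the axis, between 15 and 50 mm above the foot. z is up along the cup.
- green_cup (a point): Centre (half-way up, on the axis) of the green glazed espresso cup, standing upright in a cut-down carton tray (290 x 290 mm, floor 4 mm, walls 30 mm high). Cup: 58 mm high, outside width 58 mm at the rim, 54 mm at 16 mm up, 40 mm at the foot; wall 3.5 mm, hollow; 0.09 to 0.18 kg. Its one loop handle is on the +x side: 7 mm thick, reaching 49 mm from the axis, between 15 and 50 mm above the foot. z is up along the cup.
- red_cup (a point): Centre (half-way up, on the axis) of the red glazed espresso cup, standing upright in a cut-down carton tray (290 x 290 mm, floor 4 mm, walls 30 mm high). Cup: 58 mm high, outside width 58 mm at the rim, 54 mm at 16 mm up, 40 mm at the foot; wall 3.5 mm, hollow; 0.09 to 0.18 kg. Its one loop handle is on the +x side: 7 mm thick, reaching 49 mm from the axis, between 15 and 50 mm above the foot. z is up along the cup.
- blue_well (a point): Centre of the flat floor of the blue glazed saucer, on its upper face where the cup's foot stands (5 mm above the saucer's underside). Saucer: round, 112 mm across, loose, 0.18 kg, standing on the display board; the flat floor is about 66 mm across, then the rim slopes up to 9 mm above this point. z up; its yaw means nothing.
- yellow_well (a point): Centre of the flat floor of the yellow glazed saucer, on its upper face where the cup's foot stands (5 mm above the saucer's underside). Saucer: round, 112 mm across, loose, 0.18 kg, standing on the display board; the flat floor is about 66 mm across, then the rim slopes up to 9 mm above this point. z up; its yaw means nothing.
- green_well (a point): Centre of the flat floor of the green glazed saucer, on its upper face where the cup's foot stands (5 mm above the saucer's underside). Saucer: round, 112 mm across, loose, 0.18 kg, standing on the display board; the flat floor is about 66 mm across, then the rim slopes up to 9 mm above this point. z up; its yaw means nothing.
- red_well (a point): Centre of the flat floor of the red glazed saucer, on its upper face where the cup's foot stands (5 mm above the saucer's underside). Saucer: round, 112 mm across, loose, 0.18 kg, standing on the display board; the flat floor is about 66 mm across, then the rim slopes up to 9 mm above this point. z up; its yaw means nothing.
- tin: Bystander: low round gold sweets tin with a lid, 82 mm across, 50 mm high, 0.22 kg, loose; origin at the centre of its underside. Not to be handled. (A roll of packing tape and a 210 mm tall lint roller stand 0.75 m or more ahead of the robot, clear of the work.)
Mind the look-alikes: they are no part of the job. Of the things that look like the part that bears red_cup, the largest one is meant.

How it is judged:
By the outcome, as a careful person would: the job done as asked, in the order asked, and still so for the second after the job is handed in, with the robot touching nothing.
It also fails if it takes over 120 s, if anything falls off the work surface, if the arm or the gripper's body presses on something with over 40 N, if the wrist force passes 120 N, or if a joint passes its speed limit or range.

### The arm

A 6-joint arm with a two-finger parallel gripper is mounted at the origin on the work surface. World frame = base frame: x ahead of the robot, y to its left, z up, the work surface at z = 0. Lengths are in m, angles in rad, forces in N, time in s.
With the tool pointing down it reaches from about 0.4 to 0.825 m from the base axis. Payload 7 kg.
Tool frame: the origin (TCP) lies midway between the tips of the shut fingers; the grasp point (between the pads) lies 19 mm behind it; z points along the fingers, y is the line along which they close (so a half turn about z gives the same grasp; the last joint's range is limited). The gripper opens to 88 mm and grips with 3 to 60 N. Pads are 19 mm wide; open, the fingers measure 130 mm over their backs; the gripper's body (78 mm by 193 mm) begins 47 mm behind the grasp point.
Start: joints at [1.412, 0.359, 0.012, 0, -1.224, -0.288], TCP at [0.292, 0.609, 0.227] pointing down, gripper open.
Joint ranges: [-3.07, 3.07], [-1.43, 2.12], [-1.02, 1.25], [-3.03, 1.67], [-3.05, -0], [-3.03, 3.03]. Speed limits (rad/s): [2.39, 2.39, 3.01, 3.14, 3.14, 3.14].

### API

Orientations are given as [roll, pitch, yaw] about the fixed x, y, z axes, in that order (R = Rz(yaw) Ry(pitch) Rx(roll)).
In Python, from station import arm gives the robot as it stands.
- The arm moves only by the tool servo_tool, never from a script. Its argument "deltas" is a list of rows, each a list of 7 numbers: the closure, from -1 (fully open) to 1 (shut), then the shift along the tool's x, y, z in mm, then the turn, a rotation vector about the tool's x, y, z in degrees. In form: [[gripper, x, y, z, ax, ay, az], ...]. A call has 1 to 20 rows; each row shifts and turns the commanded pose from where the row before left it, along the tool's axes as they then stand; what a row does not reach is not made up. A row lasts 1/12 s, in which the tool goes at most 41.7 mm and 7.16 degrees, less where a joint would pass 70% of its speed; a pose out of reach is approached as far as the arm can. A call is refused whole if a number of a shift passes 41.7 or a number of a turn 7.16, either way. A call with a gripper value outside its range is refused whole. The fingers move at their own pace and stop on an object; "squeeze" is the grip in N (left out, the last holds). Time passes only in rows, so rows that do not move let the fingers close. It gives the time, the measured TCP pose, the force, the opening and the grip force at its end, in the units of the state.
- arm.get_state(): the state, without advancing time (a new reading comes with each control period).
- arm.grab_frame(name): name is "side" or "top"; returns a dict with "color" (480x640x3 uint8, red, green, blue), "K" (3x3 intrinsics, pixels), "position" and "orientation" of the camera in the world. Camera axes: x right, y down, z forward; pixel columns grow to the right and rows downward; lengths in m; the calibration is good to about 2 mm. A picture is of the moment at which its call begins. There is no depth.
- arm.job_done(): hands the job in; it is judged then, once.
Trained networks look in a picture, given as the dict that the camera call returned (one of the last four; its "shot" number tells which), for a name from the list of things; names that differ only in an ending like _2 or _b are one class to them, and where a whole thing is asked for, a point or a joint stands for the part that bears it (a point fixed in the world has none). Each returns a list of dicts, best first, with "conf" (0 to 1); they miss things now and then, are a little off and sometimes report something else, mostly with a low value. They report only what shows in the picture. A call takes as long as a camera call. They do not tell look-alikes from the thing itself.
- arm.recognise(query, picture): "at" ([x, y, z] in m, in the coordinates of the camera as it stood for that picture, good to about 4 mm: the middle of the surface that is visible of it).
The state is a dict: "t": time; "q": joint angles; "qd": joint speeds; "joint_efforts": joint torques, N m; "eef_pos": TCP position; "ee_rot": TCP orientation; "force": force on the tool from outside, world axes, zero at the start; "moment": the same for the moment, N m; "width": finger opening in m; "gripper_force": force on a finger pad.
Only numpy, scipy, OpenCV 4.12 (cv2) and the standard library are available. Lean on these libraries where they do the work, as an engineer would, in place of code of your own. Each camera call takes 0.05 s, during which the arm holds its last target. There are 200 camera calls.

## Working session

There is one attempt and no reset: what is moved stays moved. The work goes in short steps, Python scripts to look and compute and a tool call to move; the robot and the scene stay as the last step left them, time stands still between calls to the robot, and variables do not carry over. Pictures are saved under pics/ and viewed, at most 14 in all, crops included, and the job is handed in when it is done.

Besides the shell and the picture viewer there is one more tool, called after "Call:" as a command line: name --pt "numbers of a row" for each row, then --argument value for the rest. servo_tool: Moves the arm, as the interface text tells. Its arguments: {"type":"object","properties":{"deltas":{"type":"array","items":{"type":"array","items":{"type":"number"}}},"squeeze":{"type":"number"}},"required":["deltas"]}

```bash
ls; mkdir -p pics
python3 - <<'E'
from station import arm
import cv2
s=arm.get_state();print(s)
for n in("top","side"):
    f=arm.grab_frame(n);cv2.imwrite(f"pics/{n}0.png",f["color"][:,:,::-1]);print(n,f["K"],f["position"],f["orientation"],f["shot"])
    import numpy as np
    for q in["strip","blue_cup","yellow_cup","green_cup","red_cup","blue_well","yellow_well","green_well","red_well","tin"]:
        for d in arm.recognise(q,f)[:4]:
            p=np.array(d["at"]);u=f["K"]@p;print(q,round(d["conf"],2),np.round(p,3),(u[:2]/u[2]).round())
E
```

```text
pics
{'t': 0.0, 'q': array([ 1.41210122e+00,  3.59388816e-01,  1.10648749e-02, -3.28624303e-04,
       -1.22408696e+00, -2.88063291e-01]), 'qd': array([ 8.94374675e-06, -4.70974510e-04,  1.10797390e-03, -8.24004464e-04,
       -1.11762462e-03,  9.18863746e-04]), 'joint_efforts': array([ 2.76781182e-03, -5.82729328e+01,  2.93051898e+01,  6.99731380e+00,
        6.89771390e-03, -1.54028357e-04]), 'eef_pos': array([0.29147419, 0.60829314, 0.22562793]), 'ee_rot': array([ 3.13995684e+00, -1.62537071e-04, -4.46870185e-01]), 'force': array([-0.63625018, -0.2480481 , -0.2815873 ]), 'moment': array([-0.017131  , -0.00497824, -0.01807787]), 'gripper_force': 0.0, 'width': 0.08768464930192993}
top [[569.19027048   0.         321.15552859]
 [  0.         569.19027048 228.75884253]
 [  0.           0.           1.        ]] [ 0.38043424 -0.00797595  1.03713203] [-2.97782991  0.01286298 -1.58002229] 1
strip 0.89 [0.227 0.019 1.024] [448. 239.]
strip 0.46 [-0.278 -0.064  1.033] [168. 193.]
blue_cup 0.7 [-0.261  0.057  1.008] [174. 261.]
yellow_cup 0.86 [-0.276 -0.064  1.032] [169. 194.]
yellow_cup 0
[... 666 characters left out ...]
        0.           1.        ]] [ 0.34495419 -0.86923282  0.66725147] [-2.17116722 -0.01839512 -0.18629445] 2
blue_cup 0.83 [-0.075 -0.119  1.268] [275. 197.]
blue_cup 0.69 [-0.01   0.195  0.85 ] [302. 384.]
yellow_cup 0.71 [ 0.04  -0.14   1.306] [326. 189.]
green_cup 0.69 [ 0.073 -0.069  1.207] [344. 218.]
red_cup 0.98 [-0.039 -0.042  1.171] [290. 231.]
red_cup 0.89 [-0.138  0.064  1.04 ] [232. 287.]
red_cup 0.55 [-0.247 -0.04   1.19 ] [189. 232.]
blue_well 0.77 [0.103 0.109 0.979] [369. 316.]
blue_well 0.49 [ 0.04  -0.141  1.302] [327. 189.]
yellow_well 0.67 [-0.025  0.124  0.962] [294. 326.]
green_well 0.98 [0.118 0.185 0.873] [387. 374.]
red_well 0.84 [-0.014  0.196  0.848] [300. 385.]
```

View pics/top0.png

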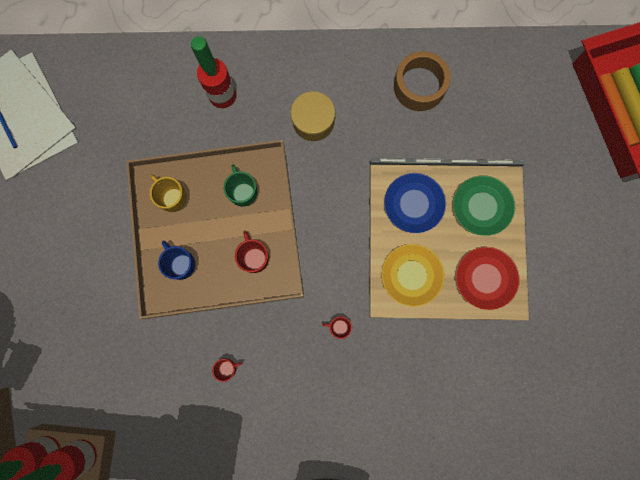

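View pics/side0.png

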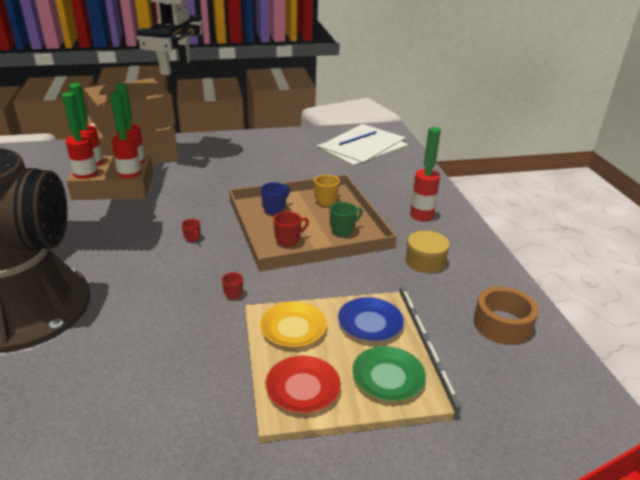

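The top view shows the tray with yellow (167,193), green (240,187), blue (177,262) and red (252,256) cups, all with handles roughly up. The saucers are blue (415,203), green (483,206), yellow (412,275) and red (487,278), and the rail is along the board's top edge (far side, +x).
Red candidates: (252,256) in the tray, (340,327) and (224,369) on the counter. The one in the tray is clearly the largest and stands in the tray as described. I'll confirm it with a crop and measure by fitting silhouettes in both views.

```bash
cat > h.py <<'E'
from station import arm
import cv2, numpy as np
from scipy.spatial.transform import Rotation as R
from scipy.optimize import minimize
HUE={"blue":(105,130),"yellow":(18,30),"green":(60,88),"red":(-8,8)}
def proj(f,P):
    Rc=R.from_euler("xyz",f["orientation"]).as_matrix()
    p=(np.asarray(P,float)-f["position"])@Rc@f["K"].T
    return p[:,:2]/p[:,2:]
def mask(f,c):
    h=cv2.cvtColor(f["color"],cv2.COLOR_RGB2HSV).astype(int); lo,hi=HUE[c]
    H=h[...,0]; 
    if lo<0: H=np.where(H>90,H-180,H)
    return ((H>=lo)&(H<=hi)&(h[...,1]>(165 if c=="yellow" else 90))&(h[...,2]>30)).astype(np.uint8)
T=np.linspace(0,2*np.pi,48,endpoint=False)
def ring(r,z): return np.c_[r*np.cos(T),r*np.sin(T),np.full(48,z)]
S=4
def sil(f,parts,x0,y0,w,h):
    im=np.zeros((h*S,w*S),np.uint8)
    for P in parts:
        q=((proj(f,P)-[x0,y0]+.5)*S).astype(np.float32)
        cv2.fillConvexPoly(im,cv2.convexHull(np.round(q).astype(np.int32)),1)
    return cv2.resize(im.astype(np.float32),(w,h),interpolation=cv2.INTER_AREA)
def cup(x,y,yaw,z0):
    body=np.vstack([ring(.029,.058),ring(.027,.016),ring(.020,0)])
    A=[]
    for xs,zs in (((.025,.049),(.043,.050)),((.042,.049),(.015,.050)),((.025,.049),(.015,.022))):
        A.append(np.array([[a,b,c] for a in xs for b in(-.0035,.0035) for c in zs]))
    M=R.from_euler("z",yaw).as_matrix()
    return [P@M.T+[x,y,z0] for P in [body]+A]
def saucer(x,y,yaw,z0): return [np.vstack([ring(.056,.009),ring(.036,-.005)])+[x,y,z0]]
def back(f,uv,z):
    Rc=R.from_euler("xyz",f["orientation"]).as_matrix()
    d=Rc@np.linalg.inv(f["K"])@[uv[0],uv[1],1]
    return f["position"]+d*(z-f["position"][2])/d[2]
def fit(frames,c,model,p0,z0):
    data=[]
    for f in frames:
        u=proj(f,[[p0[0],p0[1],z0+.03]])[0]; r=50
        x0,y0=int(max(u[0]-r,0)),int(max(u[1]-r,0))
        m=mask(f,c)[y0:y0+2*r,x0:x0+2*r]
        m=cv2.morphologyEx(m,cv2.MORPH_CLOSE,np.ones((3,3),np.uint8))
        n,l,st,ce=cv2.connectedComponentsWithStats(m)
        k=1+np.argmax(st[1:,4]); m=(l==k).astype(np.uint8)
        # fill the interior except handle loop (outer contour)
        co,_=cv2.findContours(m,cv2.RETR_CCOMP,cv2.CHAIN_APPROX_NONE)
        hs=[k2 for k2 in co if cv2.contourArea(k2)>40]; cv2.drawContours(m,hs,-1,1,-1)
        data.append((f,x0,y0,m))
    def cost(v):
        e=0
        for f,x0,y0,m in data:
            s=sil(f,model(v[0]/1e3,v[1]/1e3,v[2]/20,z0),x0,y0,m.shape[1],m.shape[0]); e+=np.abs(s-m).sum()/m.sum()
        return e/len(data)
    best=None
    for yw in ([p0[2]] if len(p0)>2 else [0]):
      for d in(-.4,0,.4):
        v=np.array([p0[0]*1e3,p0[1]*1e3,(yw+d)*20])
        r=minimize(cost,v,method="Nelder-Mead",options=dict(initial_simplex=v+np.array([[0,0,0],[6,0,0],[0,6,0],[0,0,6]]),xatol=.05,fatol=1e-5))
        if best is None or r.fun<best.fun: best=r
        if model is saucer: break
    return best.x[0],best.x[1],np.degrees(best.x[2]/20),best.fun
E
python3 - <<'E'
from h import *
t=arm.grab_frame("top");s=arm.grab_frame("side")
C=dict(yellow=(167,193),green=(240,187),blue=(177,262),red=(252,256))
W=dict(blue=(415,203),green=(483,206),yellow=(412,275),red=(487,278))
for c in C:
    for fr in([t],[s],[t,s]):
        p=back(t,C[c],.04);print(c,"cup",np.round(fit(fr,c,cup,(p[0],p[1],0.2),.004),2),end="  ")
        p=back(t,W[c],.023);print("well",np.round(fit(fr,c,saucer,p[:2],.023),2))
for uv in((370,161),(522,162),(370,319),(528,320)): print(back(t,uv,.03 if uv[1]<200 else .018).round(4))
for uv in((129,161),(282,142),(303,296),(141,318)): print("tray",back(t,uv,.03).round(3))
print("tin",back(t,(313,112),.05).round(3))
a=t["color"][130:390,120:380];b=t["color"][150:330,360:540]
cv2.imwrite("pics/crop.png",cv2.resize(a,None,fx=2.3,fy=2.3,interpolation=cv2.INTER_CUBIC)[:,:,::-1])
cv2.imwrite("pics/crop2.png",cv2.resize(b,None,fx=3.3,fy=3.3,interpolation=cv2.INTER_CUBIC)[:,:,::-1])
E
```

```text
yellow cup [6.1111e+02 2.7727e+02 4.2870e+01 3.9000e-01]  well [ 4.6332e+02 -1.5586e+02 -1.3840e+01  3.8000e-01]
yellow cup [6.1212e+02 2.7519e+02 7.3240e+01 1.2000e-01]  well [ 4.6336e+02 -1.5953e+02 -2.5500e+01  3.4000e-01]
yellow cup [6.1171e+02 2.7711e+02 4.3930e+01 2.7000e-01]  well [ 4.6328e+02 -1.5815e+02 -1.8600e+01  3.7000e-01]
green cup [6.1945e+02 1.4724e+02 2.1360e+01 5.7000e-01]  well [ 5.8668e+02 -2.8843e+02 -1.8030e+01  3.8000e-01]
green cup [6.2379e+02 1.5207e+02 7.5140e+01 3.3000e-01]  well [ 5.8750e+02 -2.8962e+02 -1.1260e+01  4.6000e-01]
green cup [6.2013e+02 1.4741e+02 4.5460e+01 5.0000e-01]  well [ 5.8701e+02 -2.8905e+02 -1.4240e+01  4.2000e-01]
blue cup [486.48 257.83  35.71   0.51]  well [ 5.9320e+02 -1.6525e+02 -1.8060e+01  3.5000e-01]
blue cup [4.9037e+02 2.5753e+02 8.0970e+01 1.7000e-01]  well [ 5.9412e+02 -1.6664e+02 -2.5590e+01  3.5000e-01]
blue cup [4.8718e+02 2.5756e+02 3.8760e+01 3.6000e-01]  well [ 5.9310e+02 -1.6574e+02 -1.5950e+01  3.5000e-01]
red cup [4.9720e+02 1.2512e+02 1.8900e+01 7.0000e-02]  well [ 4.5642e+02 -2.8711e+02 -2.3980e+01  3.0000e-02]
red cup [4.9807e+02 1.2339e+02 2.9450e+01 8.0000e-02]  well [ 4.5617e+02 -2.9046e+02 -1.8330e+01  4.0000e-02]
red cup [4.9742e+02 1.2491e+02 2.0380e+01 9.0000e-02]  well [ 4.5635e+02 -2.8906e+02 -1.9030e+01  5.0000e-02]
[ 0.6715 -0.087   0.03  ]
[ 0.666  -0.3633  0.03  ]
[ 0.3864 -0.0812  0.018 ]
[ 0.3821 -0.359   0.018 ]
tray [0.677 0.355 0.03 ]
tray [0.71  0.074 0.03 ]
tray [0.427 0.037 0.03 ]
tray [0.392 0.321 0.03 ]
tin [0.759 0.016 0.05 ]
```

View pics/crop.png

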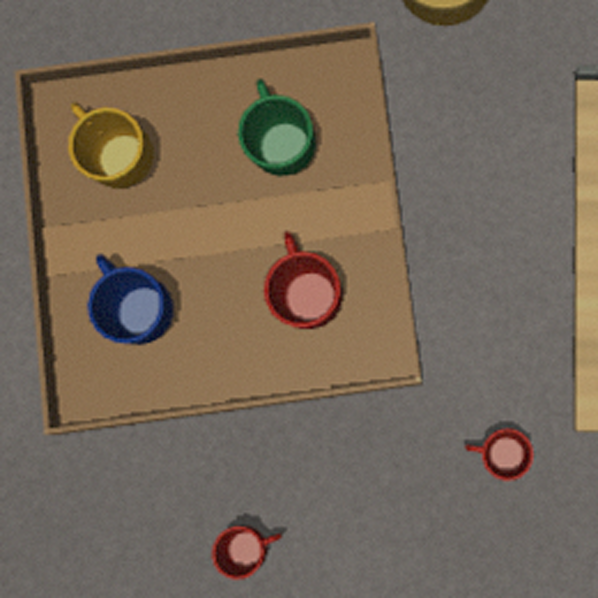

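View pics/crop2.png

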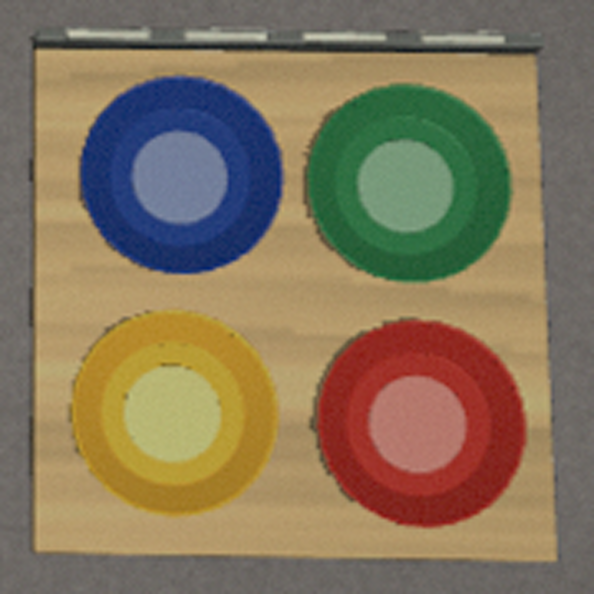

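Confirmed: the red cup in the tray is the largest. The board yaw is about -1°. Next I fix the hole filling for the other colours.

```bash
python3 - <<'E'
s=open('h.py').read()
a=s.index("        co,_=");b=s.index("        data.append")
s=s[:a]+'''        co,hi=cv2.findContours(m,cv2.RETR_CCOMP,cv2.CHAIN_APPROX_NONE)
        for q,k2 in enumerate(co):
            if hi[0][q][3]>=0 and cv2.contourArea(k2)>60: cv2.drawContours(m,[k2],-1,1,-1)
'''+s[b:]
open('h.py','w').write(s)
E
python3 - <<'E'
from h import *
t=arm.grab_frame("top");s=arm.grab_frame("side")
C=dict(yellow=(167,193),green=(240,187),blue=(177,262),red=(252,256))
W=dict(blue=(415,203),green=(483,206),yellow=(412,275),red=(487,278))
np.set_printoptions(suppress=True)
for c in C:
    for fr in([t],[s],[t,s]):
        p=back(t,C[c],.04);print(c,"cup",np.round(fit(fr,c,cup,(p[0],p[1],0.2),.004),2),end="  ")
        p=back(t,W[c],.023);print("well",np.round(fit(fr,c,saucer,p[:2],.023),2))
E
```

```text
yellow cup [610.87 277.01  42.42   0.08]  well [ 463.78 -155.87  -19.54    0.05]
yellow cup [612.82 276.25  73.92   0.14]  well [ 463.67 -160.11  -12.22    0.04]
yellow cup [611.73 276.9   44.86   0.12]  well [ 463.98 -158.19  -22.96    0.06]
green cup [618.99 146.99  19.46   0.12]  well [ 586.68 -288.43  -18.03    0.07]
green cup [622.78 150.1   72.36   0.32]  well [ 587.78 -289.13  -29.94    0.11]
green cup [620.11 147.75  47.59   0.25]  well [ 587.53 -288.51  -22.11    0.09]
blue cup [486.77 257.68  36.6    0.1 ]  well [ 593.37 -164.81  -26.98    0.06]
blue cup [490.17 257.3   83.     0.17]  well [ 593.68 -167.04  -18.58    0.09]
blue cup [487.74 257.77  40.47   0.16]  well [ 593.1  -165.74  -15.95    0.08]
red cup [497.18 125.1   18.98   0.07]  well [ 456.42 -287.56  -14.84    0.03]
red cup [498.09 123.74  24.8    0.1 ]  well [ 456.33 -290.49  -20.71    0.04]
red cup [497.31 124.82  20.23   0.09]  well [ 456.36 -289.06  -21.59    0.05]
```

```bash
cat > plan.py <<'E'
import sys
from h import *
def plan(x,y,z,yaw):
    s=arm.get_state();M=R.from_euler("xyz",s["ee_rot"]);G=R.from_euler("xyz",[np.pi,0,np.radians(yaw)])
    turn=np.degrees((M.inv()*G).as_rotvec());d=G.inv().apply(np.array([x,y,z])-s["eef_pos"]*1e3)
    print("turn",turn.round(1),"then shift",d.round(1),"| t",round(s["t"],2),"q6",s["q"][5].round(2),"w",round(s["width"]*1e3,1))
if __name__=="__main__": plan(*map(float,sys.argv[1:]))
E
python3 plan.py 611.5 277 150 42
```

```text
turn [  0.    0.  -67.6] then shift [ 15.7 460.5  76.5] | t 1.3 q6 -0.29 w 87.6
```

Call:
servo_tool --pt "-0.65 0 0 0 0 0 -6.8" --pt "-0.65 0 0 0 0 0 -6.8" --pt "-0.65 0 0 0 0 0 -6.8" --pt "-0.65 0 0 0 0 0 -6.8" --pt "-0.65 0 0 0 0 0 -6.8" --pt "-0.65 0 0 0 0 0 -6.8" --pt "-0.65 0 0 0 0 0 -6.8" --pt "-0.65 0 0 0 0 0 -6.8" --pt "-0.65 0 0 0 0 0 -6.8" --pt "-0.65 0 0 0 0 0 -6.4"

```text
t: 2.13
eef_pos: [0.2917, 0.6087, 0.2266]
ee_rot: [3.142, -0.0, 0.739]
force: [0.5, 0.4, -0.2]
width: 0.072
gripper_force: 0.0
```

Call:
servo_tool --pt "-0.65 1 15 4 0 0 0" --pt "-0.65 1 30 4 0 0 0" --pt "-0.65 1 30 4 0 0 0" --pt "-0.65 1 30 4 0 0 0" --pt "-0.65 1 30 4 0 0 0" --pt "-0.65 1 30 4 0 0 0" --pt "-0.65 1 30 4 0 0 0" --pt "-0.65 1 30 4 0 0 0" --pt "-0.65 1 30 4 0 0 0" --pt "-0.65 1 30 4 0 0 0" --pt "-0.65 1 30 4 0 0 0" --pt "-0.65 1 30 4 0 0 0" --pt "-0.65 1 30 4 0 0 0" --pt "-0.65 1 30 4 0 0 0" --pt "-0.65 1 30 4 0 0 0" --pt "-0.65 1 20 4 0 0 0" --pt "-0.65 0 5 4 0 0 0" --pt "-0.65 0 0 4 0 0 0" --pt "-0.65 0 0 4 0 0 0" --pt "-0.65 0 0 0 0 0 0"

```text
t: 3.8
eef_pos: [0.6103, 0.2778, 0.1495]
ee_rot: [-3.141, 0.001, 0.733]
force: [0.0, 0.6, 0.2]
width: 0.0721
gripper_force: 0.0
```

```bash
python3 plan.py 611.5 277 26 42
```

```text
turn [-0.   0.1 -0. ] then shift [  0.3   1.4 123.5] | t 3.8 q6 1.59 w 72.1
```

Call:
servo_tool --pt "-0.65 0 1.4 10 0 0 0" --pt "-0.65 0 0 18 0 0 0" --pt "-0.65 0 0 18 0 0 0" --pt "-0.65 0 0 18 0 0 0" --pt "-0.65 0 0 18 0 0 0" --pt "-0.65 0 0 18 0 0 0" --pt "-0.65 0 0 14 0 0 0" --pt "-0.65 0 0 9 0 0 0" --pt "-0.65 0 0 0 0 0 0" --pt "-0.65 0 0 0 0 0 0"

```text
t: 4.63
eef_pos: [0.612, 0.2769, 0.0274]
ee_rot: [3.141, 0.001, 0.734]
force: [0.6, -0.6, 0.7]
width: 0.0725
gripper_force: 0.0
```

Call:
servo_tool --pt "0.3 0 0 0 0 0 0" --pt "0.5 0 0 0 0 0 0" --pt "0.7 0 0 0 0 0 0" --pt "0.9 0 0 0 0 0 0" --pt "0.9 0 0 0 0 0 0" --pt "0.9 0 0 0 0 0 0" --squeeze 20

```text
t: 5.13
eef_pos: [0.6128, 0.2771, 0.0286]
ee_rot: [3.141, -0.002, 0.733]
force: [-2.2, 2.0, 6.0]
width: 0.0574
gripper_force: 20.0
```

Run:
```python
from h import *
s=arm.get_state();print(s)
t=arm.grab_frame("top");f=arm.grab_frame("side")
u=proj(f,[[.611,.277,.06]])[0].astype(int)
cv2.imwrite("pics/g1.png",cv2.resize(f["color"][max(u[1]-90,0):u[1]+90,u[0]-120:u[0]+120],None,fx=3,fy=3)[:,:,::-1])
```

```text
{'t': 5.1333, 'q': array([ 7.13935115e-01,  5.25172980e-01, -2.15058936e-01,  1.77402937e-04,
       -8.28761645e-01,  1.59009372e+00]), 'qd': array([-0.00102038,  0.00039148,  0.00076227,  0.00166021, -0.00102405,
       -0.00069302]), 'joint_efforts': array([-1.52929924e+00, -6.05931401e+01,  2.12929344e+01,  5.23297369e+00,
        2.40572272e-01,  2.75299135e-03]), 'eef_pos': array([0.61281272, 0.27709815, 0.02863219]), 'ee_rot': array([ 3.14142691e+00, -1.79989480e-03,  7.33352429e-01]), 'force': array([-2.19573467,  1.97877249,  6.03182654]), 'moment': array([ 0.42236329,  0.66411158, -0.00118049]), 'gripper_force': 20.000592281576246, 'width': 0.05743369205507093}
```

View pics/g1.png

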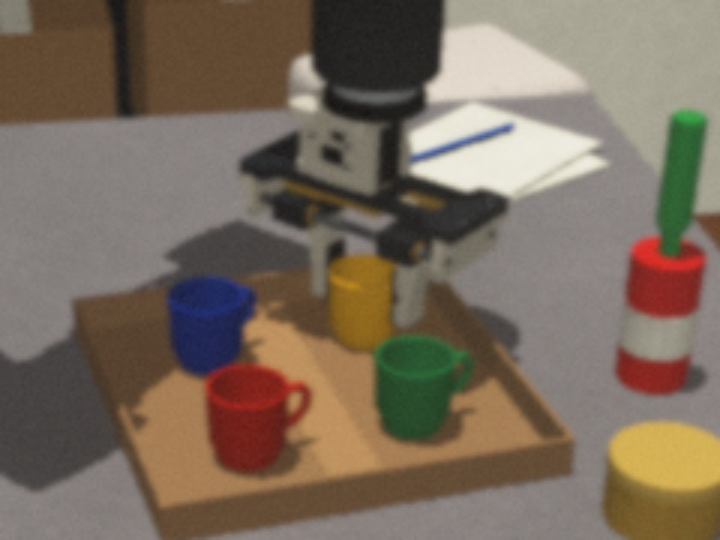

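Shows the yellow cup gripped between both fingers, with the neighbours clear. Lifting.

Call:
servo_tool --pt "0.9 0 0 -5 0 0 0" --pt "0.9 0 0 -12 0 0 0" --pt "0.9 0 0 -20 0 0 0" --pt "0.9 0 0 -20 0 0 0" --pt "0.9 0 0 -20 0 0 0" --pt "0.9 0 0 -20 0 0 0" --pt "0.9 0 0 -20 0 0 0" --pt "0.9 0 0 -12 0 0 0" --pt "0.9 0 0 -6 0 0 0" --pt "0.9 0 0 0 0 0 5" --pt "0.9 0 0 0 0 0 6" --pt "0.9 0 0 0 0 0 6" --pt "0.9 0 0 0 0 0 6" --pt "0.9 0 0 0 0 0 6" --pt "0.9 0 0 0 0 0 6" --pt "0.9 0 0 0 0 0 5" --pt "0.9 0 0 0 0 0 3" --pt "0.9 0 0 0 0 0 0"

```text
t: 6.73
eef_pos: [0.6118, 0.2761, 0.1616]
ee_rot: [3.141, 0.002, -0.02]
force: [0.2, -0.4, -1.6]
width: 0.0578
gripper_force: 20.0
```

```bash
python3 plan.py 464 -158 150 -1
```

```text
turn [ 0.1  0.1 -0.2] then shift [-140.2  436.6   11.6] | t 6.73 q6 0.84 w 57.8
```

Call:
servo_tool --pt "0.9 -2.2 6.6 0 0 0 0" --pt "0.9 -5 15 0 0 0 0" --pt "0.9 -8 25 0 0 0 0" --pt "0.9 -8 25 0 0 0 0" --pt "0.9 -8 25 0 0 0 0" --pt "0.9 -8 25 0 0 0 0" --pt "0.9 -8 25 0 0 0 0" --pt "0.9 -8 25 0 0 0 0" --pt "0.9 -8 25 0 0 0 0" --pt "0.9 -8 25 0 0 0 0" --pt "0.9 -8 25 0 0 0 0" --pt "0.9 -8 25 0 0 0 0" --pt "0.9 -8 25 0 0 0 0" --pt "0.9 -8 25 0 0 0 0" --pt "0.9 -8 25 0 0 0 0" --pt "0.9 -8 25 0 0 0 0" --pt "0.9 -8 25 0 0 0 0" --pt "0.9 -8 25 0 0 0 0" --pt "0.9 -5 15 0 0 0 0" --pt "0.9 0 0 5 0 0 0"

```text
t: 8.4
eef_pos: [0.4632, -0.1599, 0.1581]
ee_rot: [3.141, -0.001, -0.018]
force: [0.1, -0.4, -1.4]
width: 0.0578
gripper_force: 20.0
```

```bash
python3 plan.py 464 -158 49 -1
python3 - <<'E'
from h import *
f=arm.grab_frame("side")
cv2.imwrite("pics/g2.png",cv2.resize(f["color"][170:430,190:470],None,fx=2.3,fy=2.3)[:,:,::-1])
E
```

```text
turn [ 0. -0. -0.] then shift [  0.8  -2.  109.1] | t 8.4 q6 1.48 w 57.8
```

View pics/g2.png

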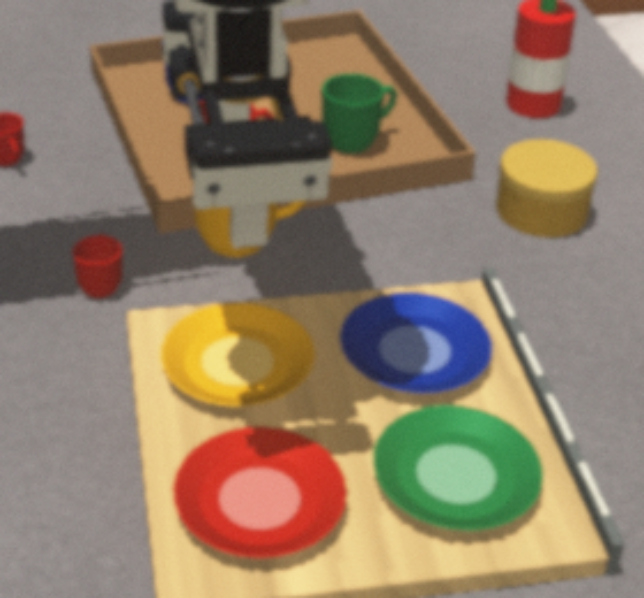

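The yellow cup is held above its saucer, with the handle towards the rail. Descending, gently at the end.

Call:
servo_tool --pt "0.9 0.8 -2 8 0 0 0" --pt "0.9 0 0 16 0 0 0" --pt "0.9 0 0 18 0 0 0" --pt "0.9 0 0 18 0 0 0" --pt "0.9 0 0 18 0 0 0" --pt "0.9 0 0 14 0 0 0" --pt "0.9 0 0 8 0 0 0" --pt "0.9 0 0 4 0 0 0" --pt "0.9 0 0 2 0 0 0" --pt "0.9 0 0 0 0 0 0"

```text
t: 9.28
eef_pos: [0.4656, -0.1553, 0.0516]
ee_rot: [3.142, 0.0, -0.017]
force: [1.1, 0.2, -1.1]
width: 0.0574
gripper_force: 20.0
```

Call:
servo_tool --pt "0.9 0 0 1 0 0 0" --pt "0.9 0 0 1 0 0 0" --pt "0.9 0 0 0 0 0 0"

```text
t: 9.53
eef_pos: [0.4657, -0.1556, 0.05]
ee_rot: [-3.142, -0.001, -0.017]
force: [0.4, -0.4, -1.9]
width: 0.0578
gripper_force: 20.0
```

Call:
servo_tool --pt "0.9 -1.7 2.4 0 0 0 0" --pt "0.9 0 0 1 0 0 0" --pt "0.9 0 0 0.7 0 0 0" --pt "0.9 0 0 0 0 0 0"

```text
t: 9.87
eef_pos: [0.4635, -0.158, 0.0478]
ee_rot: [-3.142, 0.0, -0.018]
force: [0.4, 0.1, -1.1]
width: 0.0573
gripper_force: 20.0
```

Call:
servo_tool --pt "0.9 0 0 0.7 0 0 0" --pt "0.9 0 0 0 0 0 0"

```text
t: 10.03
eef_pos: [0.4639, -0.158, 0.0476]
ee_rot: [3.141, -0.0, -0.017]
force: [-0.9, 1.3, 3.3]
width: 0.057
gripper_force: 20.0
```

Contact (3.3 N). Release to the part-open width and rise.

Call:
servo_tool --pt "0.9 0 0 0.2 0 0 0" --pt "-0.4 0 0 0 0 0 0" --pt "-0.6 0 0 0 0 0 0" --pt "-0.65 0 0 0 0 0 0" --pt "-0.65 0 0 -2 0 0 0" --pt "-0.65 0 0 -8 0 0 0" --pt "-0.65 0 0 -16 0 0 0" --pt "-0.65 0 0 -20 0 0 0" --pt "-0.65 0 0 -20 0 0 0" --pt "-0.65 0 0 -20 0 0 0" --pt "-0.65 0 0 -16 0 0 0" --pt "-0.65 -8 -15 -6 0 0 0" --pt "-0.65 -8 -30 0 0 0 0" --pt "-0.65 0 -30 0 0 0 0" --pt "-0.65 0 -30 0 0 0 0" --pt "-0.65 0 -30 0 0 0 0" --pt "-0.65 0 -30 0 0 0 0" --pt "-0.65 0 -20 0 0 0 0" --pt "-0.65 0 -10 0 0 0 0" --pt "-0.65 0 0 0 0 0 0"

```text
t: 11.7
eef_pos: [0.4513, 0.0389, 0.1556]
ee_rot: [-3.141, -0.001, -0.015]
force: [-0.8, -0.0, -0.7]
width: 0.0724
gripper_force: 0.0
```

```bash
python3 - <<'E'
from h import *
t=arm.grab_frame("top");s=arm.grab_frame("side")
np.set_printoptions(suppress=True)
for fr in([t],[s]):
    print("cup",np.round(fit(fr,"yellow",cup,(.464,-.158,0),.023),2))
    print("redwell",np.round(fit(fr,"red",saucer,(.456,-.289),.023),2))
a=t["color"][150:330,360:540]
cv2.imwrite("pics/g3.png",cv2.resize(np.hstack([a,s["color"][250:430,220:400]]),None,fx=2.2,fy=2.2,interpolation=cv2.INTER_CUBIC)[:,:,::-1])
E
python3 plan.py 487.5 257.6 150 36.6
```

```text
cup [ 457.79 -171.52   40.2     0.63]
redwell [ 456.53 -287.21  -19.71    0.03]
cup [ 457.4  -184.99  -20.68    0.4 ]
redwell [ 456.33 -290.49  -13.36    0.04]
turn [  0.    0.  -37.5] then shift [ 160.8 -155.1    5.2] | t 11.8 q6 1.03 w 72.6
```

View pics/g3.png

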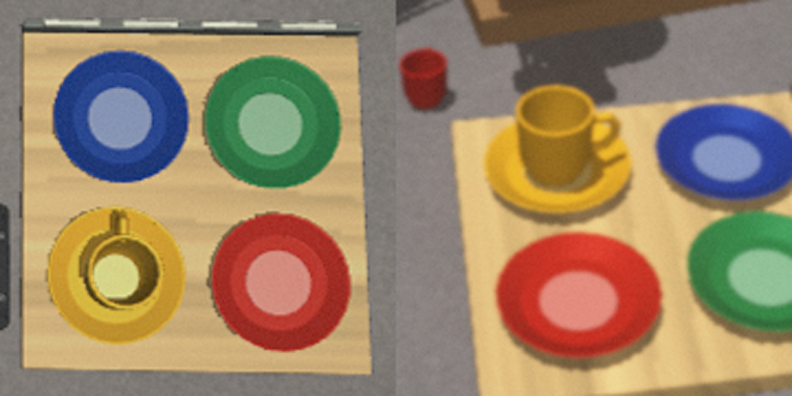

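```bash
cat >> h.py <<'E'
def rimfit(f,p0,z0):
    "rim-centre fit on edges (m) -> mm"
    g=cv2.GaussianBlur(f["color"],(0,0),.8).astype(np.float32)
    G=sum(np.hypot(cv2.Sobel(g[...,k],cv2.CV_32F,1,0),cv2.Sobel(g[...,k],cv2.CV_32F,0,1)) for k in range(3))
    def cost(v):
        P=proj(f,np.vstack([ring(.029,.058),ring(.0255,.058)])+[v[0]/1e3,v[1]/1e3,z0]).astype(np.float32)
        return -cv2.remap(G,P[:,:1],P[:,1:],cv2.INTER_LINEAR).mean()
    c=[(cost([p0[0]*1e3+a,p0[1]*1e3+b]),a,b) for a in np.arange(-7,7.5,.5) for b in np.arange(-7,7.5,.5)]
    m=min(c); return round(p0[0]*1e3+m[1],1),round(p0[1]*1e3+m[2],1),round(float(m[0]),0)
E
python3 - <<'E'
from h import *
t=arm.grab_frame("top");s=arm.grab_frame("side")
for n,f in(("top",t),("side",s)):
    print(n,"placed",rimfit(f,(.464,-.158),.023),[ (c,rimfit(f,p,.004)) for c,p in dict(blue=(.4877,.2577),green=(.620,.1475),red=(.4973,.1249)).items()])
im=cv2.resize(t["color"][225:310,365:460],None,fx=7,fy=7,interpolation=cv2.INTER_CUBIC)
x,y,_=rimfit(t,(.464,-.158),.023)
for P in cup(x/1e3,y/1e3,np.radians(-1),.023)[1:3]+[ring(.029,.058)+[x/1e3,y/1e3,.023], ring(.056,.009)+[.4638,-.1559,.023]]:
    q=((proj(t,P)-[365,225]+.5)*7).astype(np.int32); cv2.polylines(im,[cv2.convexHull(q)],True,(255,255,255),1)
cv2.imwrite("pics/g4.png",im[:,:,::-1])
E
```

```text
top placed (np.float64(460.0), np.float64(-153.5), -408.0) [('blue', (np.float64(494.7), np.float64(262.2), -137.0)), ('green', (np.float64(618.5), np.float64(147.0), -241.0)), ('red', (np.float64(490.3), np.float64(131.4), -57.0))]
side placed (np.float64(463.5), np.float64(-155.5), -310.0) [('blue', (np.float64(481.7), np.float64(250.7), -150.0)), ('green', (np.float64(619.0), np.float64(141.5), -261.0)), ('red', (np.float64(499.3), np.float64(123.9), -234.0))]
```

View pics/g4.png

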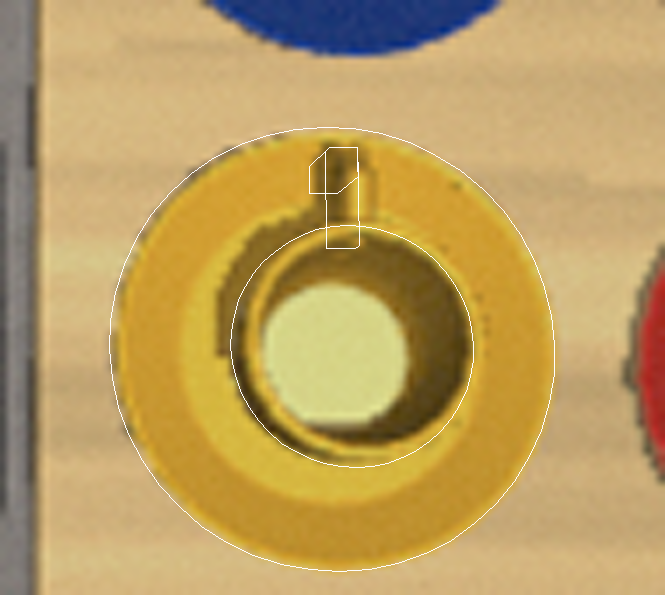

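The overlay shows the yellow cup upright on its saucer, with its rim centre at (361,343) in the crop, about 2.5 mm short in x of centre, and the handle square. Finger centring shows the top camera reads about (+0.5, +2.4) mm off the robot frame. I'll correct for that on the rest and nudge yellow at the end.

```bash
python3 plan.py 486.3 255.3 150 36.6
```

```text
turn [  0.    0.  -37.6] then shift [ 158.9 -154.5    5. ] | t 11.9 q6 1.03 w 72.3
```

Call:
servo_tool --pt "-0.65 0 0 0 0 0 -5" --pt "-0.65 0 0 0 0 0 -7" --pt "-0.65 0 0 0 0 0 -7" --pt "-0.65 0 0 0 0 0 -7" --pt "-0.65 0 0 0 0 0 -7" --pt "-0.65 0 0 0 0 0 -4.6" --pt "-0.65 9 -9 0 0 0 0" --pt "-0.65 20 -20 0 0 0 0" --pt "-0.65 20 -20 0 0 0 0" --pt "-0.65 20 -20 0 0 0 0" --pt "-0.65 20 -20 0 0 0 0" --pt "-0.65 20 -20 0 0 0 0" --pt "-0.65 20 -20 0 0 0 0" --pt "-0.65 20 -16 0 0 0 0" --pt "-0.65 10 -9.5 0 0 0 0" --pt "-0.65 0 0 5 0 0 0" --pt "-0.65 0 0 0 0 0 0" --pt "-0.65 0 0 0 0 0 0" --pt "-0.65 0 0 0 0 0 0"

```text
t: 13.48
eef_pos: [0.4863, 0.255, 0.1499]
ee_rot: [3.142, 0.001, 0.637]
force: [-0.2, 0.3, -0.0]
width: 0.0722
gripper_force: 0.0
```

```bash
python3 plan.py 486.3 255.3 26 36.6
```

```text
turn [ 0.   0.  -0.1] then shift [  0.2  -0.2 123.9] | t 13.48 q6 1.37 w 72.2
```

Call:
servo_tool --pt "-0.65 0 0 10 0 0 0" --pt "-0.65 0 0 18 0 0 0" --pt "-0.65 0 0 18 0 0 0" --pt "-0.65 0 0 18 0 0 0" --pt "-0.65 0 0 18 0 0 0" --pt "-0.65 0 0 18 0 0 0" --pt "-0.65 0 0 14 0 0 0" --pt "-0.65 0 0 9.5 0 0 0" --pt "-0.65 0 0 0 0 0 0" --pt "-0.65 0 0 0 0 0 0" --pt "0.3 0 0 0 0 0 0" --pt "0.5 0 0 0 0 0 0" --pt "0.7 0 0 0 0 0 0" --pt "0.9 0 0 0 0 0 0" --pt "0.9 0 0 0 0 0 0" --pt "0.9 0 0 0 0 0 0"

```text
t: 14.82
eef_pos: [0.487, 0.2567, 0.0273]
ee_rot: [-3.141, -0.002, 0.639]
force: [-1.2, -0.2, 6.3]
width: 0.0578
gripper_force: 20.0
```

Call:
servo_tool --pt "0.9 0 0 -5 0 0 0" --pt "0.9 0 0 -12 0 0 0" --pt "0.9 0 0 -20 0 0 0" --pt "0.9 0 0 -20 0 0 0" --pt "0.9 0 0 -20 0 0 0" --pt "0.9 0 0 -20 0 0 0" --pt "0.9 0 0 -20 0 0 0" --pt "0.9 0 0 -12 0 0 0" --pt "0.9 0 0 -6 0 0 0" --pt "0.9 0 0 0 0 0 5" --pt "0.9 0 0 0 0 0 6" --pt "0.9 0 0 0 0 0 6" --pt "0.9 0 0 0 0 0 6" --pt "0.9 0 0 0 0 0 6" --pt "0.9 0 0 0 0 0 5" --pt "0.9 0 0 0 0 0 3.6" --pt "0.9 0 0 0 0 0 0" --pt "0.9 0 0 0 0 0 0"

```text
t: 16.32
eef_pos: [0.4861, 0.2558, 0.1608]
ee_rot: [3.141, 0.001, -0.015]
force: [0.4, 0.6, -1.0]
width: 0.0576
gripper_force: 20.0
```

```bash
python3 plan.py 593 -167 150 -1
```

```text
turn [0.  0.1 0.1] then shift [114.3 420.9  10.8] | t 16.32 q6 0.71 w 57.6
```

Call:
servo_tool --pt "0.9 2.8 10.5 0 0 0 0" --pt "0.9 6.8 25 0 0 0 0" --pt "0.9 6.8 25 0 0 0 0" --pt "0.9 6.8 25 0 0 0 0" --pt "0.9 6.8 25 0 0 0 0" --pt "0.9 6.8 25 0 0 0 0" --pt "0.9 6.8 25 0 0 0 0" --pt "0.9 6.8 25 0 0 0 0" --pt "0.9 6.8 25 0 0 0 0" --pt "0.9 6.8 25 0 0 0 0" --pt "0.9 6.8 25 0 0 0 0" --pt "0.9 6.8 25 0 0 0 0" --pt "0.9 6.8 25 0 0 0 0" --pt "0.9 6.8 25 0 0 0 0" --pt "0.9 6.8 25 0 0 0 0" --pt "0.9 6.8 25 0 0 0 0" --pt "0.9 6.8 25 0 0 0 0" --pt "0.9 2.7 10.5 5 0 0 0" --pt "0.9 0 0 5 0 0 0" --pt "0.9 0 0 0 0 0 0"

```text
t: 17.98
eef_pos: [0.5921, -0.1673, 0.1496]
ee_rot: [-3.141, 0.003, -0.018]
force: [0.1, 0.8, -2.5]
width: 0.0574
gripper_force: 20.0
```

Call:
servo_tool --pt "0.9 0 0 8 0 0 0" --pt "0.9 0 0 16 0 0 0" --pt "0.9 0 0 18 0 0 0" --pt "0.9 0 0 18 0 0 0" --pt "0.9 0 0 18 0 0 0" --pt "0.9 0 0 12 0 0 0" --pt "0.9 0 0 6 0 0 0" --pt "0.9 0 0 0 0 0 0" --pt "0.9 0 0 0 0 0 0" --pt "0.9 0 0 0 0 0 0"

```text
t: 18.82
eef_pos: [0.5942, -0.1664, 0.0565]
ee_rot: [3.141, -0.002, -0.016]
force: [0.5, 0.2, -1.3]
width: 0.0574
gripper_force: 20.0
```

```bash
python3 plan.py 593 -167 47 -1
```

```text
turn [ 0.  -0.1  0.1] then shift [-1.2  0.6  9.5] | t 18.82 q6 1.51 w 57.4
```

Call:
servo_tool --pt "0.9 -0.8 0.4 4 0 0 0" --pt "0.9 0 0 3 0 0 0" --pt "0.9 0 0 1.5 0 0 0" --pt "0.9 0 0 0 0 0 0"

```text
t: 19.15
eef_pos: [0.5924, -0.1672, 0.0467]
ee_rot: [-3.142, 0.0, -0.018]
force: [0.0, -0.7, -1.2]
width: 0.0574
gripper_force: 20.0
```

Call:
servo_tool --pt "0.9 0 0 0.8 0 0 0" --pt "0.9 0 0 0 0 0 0"

```text
t: 19.32
eef_pos: [0.5928, -0.1672, 0.0465]
ee_rot: [3.141, -0.0, -0.017]
force: [-0.9, 0.1, 1.1]
width: 0.0574
gripper_force: 20.0
```

Call:
servo_tool --pt "0.9 0 0 0.6 0 0 0" --pt "0.9 0 0 0 0 0 0" --pt "-0.4 0 0 0 0 0 0" --pt "-0.6 0 0 0 0 0 0" --pt "-0.65 0 0 0 0 0 0" --pt "-0.65 0 0 -2 0 0 0" --pt "-0.65 0 0 -8 0 0 0" --pt "-0.65 0 0 -16 0 0 0" --pt "-0.65 0 0 -20 0 0 0" --pt "-0.65 0 0 -20 0 0 0" --pt "-0.65 0 0 -20 0 0 0" --pt "-0.65 0 0 -14 0 0 0" --pt "-0.65 0 0 -5 0 0 0"

```text
t: 20.4
eef_pos: [0.594, -0.1674, 0.1539]
ee_rot: [3.141, -0.004, -0.017]
force: [-0.3, 0.1, -0.7]
width: 0.0722
gripper_force: 0.0
```

Call:
servo_tool --pt "-0.65 -4 -12 0 0 0 0" --pt "-0.65 -9 -27 0 0 0 0" --pt "-0.65 -9 -27 0 0 0 0" --pt "-0.65 -9 -27 0 0 0 0" --pt "-0.65 -9 -27 0 0 0 0" --pt "-0.65 -9 -27 0 0 0 0" --pt "-0.65 -9 -27 0 0 0 0" --pt "-0.65 -9 -27 0 0 0 0" --pt "-0.65 -9 -27 0 0 0 0" --pt "-0.65 -9 -27 0 0 0 0" --pt "-0.65 -9 -27 0 0 0 0" --pt "-0.65 0 0 0 0 0 -6" --pt "-0.65 0 0 0 0 0 -7" --pt "-0.65 0 0 0 0 0 -7" --pt "-0.65 0 0 0 0 0 0" --pt "-0.65 0 0 0 0 0 0"

```text
t: 21.73
eef_pos: [0.5029, 0.1165, 0.1499]
ee_rot: [3.141, 0.001, 0.328]
force: [-0.3, 1.3, 0.2]
width: 0.0724
gripper_force: 0.0
```

```bash
python3 plan.py 496.7 122.7 26 19
python3 - <<'E'
from h import *
t=arm.grab_frame("top")
def ov(f,ctr,items,name,k=7,w=95,h=85):
    u=proj(f,[ctr])[0].astype(int)-[w//2,h//2]
    im=cv2.resize(f["color"][u[1]:u[1]+h,u[0]:u[0]+w],None,fx=k,fy=k,interpolation=cv2.INTER_CUBIC)
    for P in items:
        q=((proj(f,P)-u+.5)*k).astype(np.int32); cv2.polylines(im,[cv2.convexHull(q)],True,(255,255,255),1)
    cv2.imwrite(name,im[:,:,::-1])
x,y=.5934,-.1648
ov(t,(x,y,.05),cup(x,y,np.radians(-1),.023)[1:3]+[ring(.029,.058)+[x,y,.023],ring(.056,.009)+[x,y,.023]],"pics/g5.png")
print(rimfit(t,(x,y),.023))
E
```

```text
turn [ 0.   0.1 -0.2] then shift [ -3.8  -7.9 123.9] | t 21.73 q6 1.29 w 72.4
(np.float64(592.4), np.float64(-165.8), -305.0)
```

View pics/g5.png

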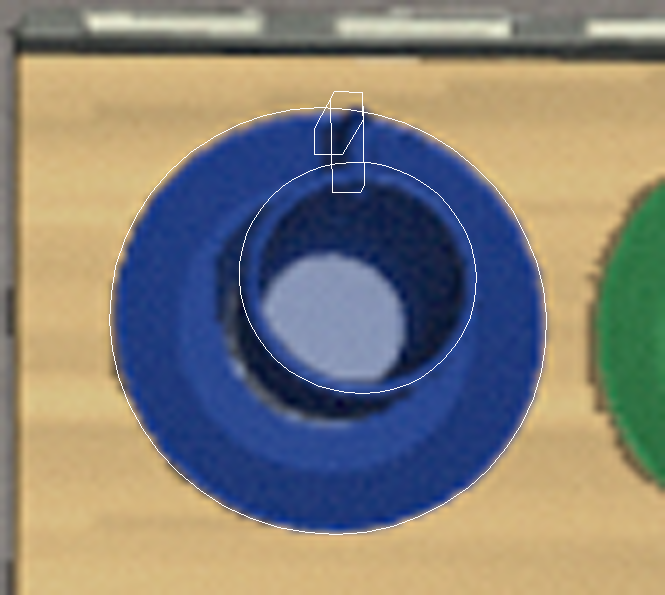

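The overlay shows the blue cup's rim centred within 1 mm of its saucer and the handle on the predicted outline. Next is red.

Call:
servo_tool --pt "-0.65 -3.8 -7.9 4 0 0 0" --pt "-0.65 0 0 14 0 0 0" --pt "-0.65 0 0 18 0 0 0" --pt "-0.65 0 0 18 0 0 0" --pt "-0.65 0 0 18 0 0 0" --pt "-0.65 0 0 18 0 0 0" --pt "-0.65 0 0 14 0 0 0" --pt "-0.65 0 0 12 0 0 0" --pt "-0.65 0 0 7.5 0 0 0" --pt "-0.65 0 0 0 0 0 0" --pt "-0.65 0 0 0 0 0 0" --pt "0.3 0 0 0 0 0 0" --pt "0.5 0 0 0 0 0 0" --pt "0.7 0 0 0 0 0 0" --pt "0.9 0 0 0 0 0 0" --pt "0.9 0 0 0 0 0 0" --pt "0.9 0 0 0 0 0 0"

```text
t: 23.2
eef_pos: [0.498, 0.1231, 0.0277]
ee_rot: [-3.141, -0.002, 0.332]
force: [-1.5, 2.0, 5.3]
width: 0.0576
gripper_force: 20.0
```

Call:
servo_tool --pt "0.9 0 0 -5 0 0 0" --pt "0.9 0 0 -12 0 0 0" --pt "0.9 0 0 -20 0 0 0" --pt "0.9 0 0 -20 0 0 0" --pt "0.9 0 0 -20 0 0 0" --pt "0.9 0 0 -20 0 0 0" --pt "0.9 0 0 -20 0 0 0" --pt "0.9 0 0 -12 0 0 0" --pt "0.9 0 0 -6 0 0 0" --pt "0.9 0 0 0 0 0 5" --pt "0.9 0 0 0 0 0 6" --pt "0.9 0 0 0 0 0 5" --pt "0.9 0 0 0 0 0 4" --pt "0.9 0 0 0 0 0 0" --pt "0.9 0 0 0 0 0 0"

```text
t: 24.45
eef_pos: [0.4969, 0.1223, 0.1614]
ee_rot: [3.141, 0.001, -0.015]
force: [-0.6, -0.1, -0.9]
width: 0.0579
gripper_force: 20.0
```

```bash
python3 plan.py 456 -289.6 150 -1
```

```text
turn [0.  0.1 0.1] then shift [-33.7 412.6  11.4] | t 24.45 q6 0.93 w 57.9
```

Call:
servo_tool --pt "0.9 -0.7 6.3 0 0 0 0" --pt "0.9 -2 25 0 0 0 0" --pt "0.9 -2 25 0 0 0 0" --pt "0.9 -2 25 0 0 0 0" --pt "0.9 -2 25 0 0 0 0" --pt "0.9 -2 25 0 0 0 0" --pt "0.9 -2 25 0 0 0 0" --pt "0.9 -2 25 0 0 0 0" --pt "0.9 -2 25 0 0 0 0" --pt "0.9 -2 25 0 0 0 0" --pt "0.9 -2 25 0 0 0 0" --pt "0.9 -2 25 0 0 0 0" --pt "0.9 -2 25 0 0 0 0" --pt "0.9 -2 25 0 0 0 0" --pt "0.9 -2 25 0 0 0 0" --pt "0.9 -2 25 0 0 0 0" --pt "0.9 -2 25 0 0 0 0" --pt "0.9 -1 6.3 0 0 0 0" --pt "0.9 0 0 0 0 0 0" --pt "0.9 0 0 0 0 0 0"

```text
t: 26.12
eef_pos: [0.4559, -0.2894, 0.1617]
ee_rot: [-3.141, 0.001, -0.018]
force: [-0.6, 0.0, -1.2]
width: 0.0576
gripper_force: 20.0
```

Call:
servo_tool --pt "0.9 0 0 8 0 0 0" --pt "0.9 0 0 16 0 0 0" --pt "0.9 0 0 18 0 0 0" --pt "0.9 0 0 18 0 0 0" --pt "0.9 0 0 18 0 0 0" --pt "0.9 0 0 16 0 0 0" --pt "0.9 0 0 10 0 0 0" --pt "0.9 0 0 0 0 0 0" --pt "0.9 0 0 0 0 0 0" --pt "0.9 0 0 0 0 0 0"

```text
t: 26.95
eef_pos: [0.4573, -0.2892, 0.0588]
ee_rot: [3.141, -0.001, -0.016]
force: [0.1, -1.0, -1.5]
width: 0.0576
gripper_force: 20.0
```

```bash
python3 plan.py 456 -289.6 47 -1
```

```text
turn [ 0.  -0.1  0.1] then shift [-1.3  0.5 11.8] | t 26.95 q6 1.76 w 57.6
```

Call:
servo_tool --pt "0.9 -0.8 0.3 5 0 0 0" --pt "0.9 0 0 4 0 0 0" --pt "0.9 0 0 1.5 0 0 0" --pt "0.9 0 0 0 0 0 0" --pt "0.9 0 0 0.7 0 0 0" --pt "0.9 0 0 0 0 0 0"

```text
t: 27.45
eef_pos: [0.4558, -0.2897, 0.0469]
ee_rot: [3.142, -0.0, -0.018]
force: [-0.8, 0.7, -1.1]
width: 0.0576
gripper_force: 20.0
```

Call:
servo_tool --pt "0.9 0 0 0.7 0 0 0" --pt "0.9 0 0 0 0 0 0"

```text
t: 27.62
eef_pos: [0.4561, -0.2897, 0.0468]
ee_rot: [3.141, -0.001, -0.017]
force: [-1.1, -0.1, 3.8]
width: 0.0574
gripper_force: 20.0
```

Call:
servo_tool --pt "0.9 0 0 0.2 0 0 0" --pt "-0.4 0 0 0 0 0 0" --pt "-0.6 0 0 0 0 0 0" --pt "-0.65 0 0 0 0 0 0" --pt "-0.65 0 0 -2 0 0 0" --pt "-0.65 0 0 -8 0 0 0" --pt "-0.65 0 0 -16 0 0 0" --pt "-0.65 0 0 -20 0 0 0" --pt "-0.65 0 0 -20 0 0 0" --pt "-0.65 0 0 -20 0 0 0" --pt "-0.65 0 0 -14 0 0 0" --pt "-0.65 0 0 -5 0 0 0"

```text
t: 28.62
eef_pos: [0.457, -0.2901, 0.1541]
ee_rot: [3.14, -0.004, -0.017]
force: [-0.1, 0.7, -0.2]
width: 0.0727
gripper_force: 0.0
```

Call:
servo_tool --pt "-0.65 4 -11 0 0 0 0" --pt "-0.65 10 -26 0 0 0 0" --pt "-0.65 10 -26 0 0 0 0" --pt "-0.65 10 -26 0 0 0 0" --pt "-0.65 10 -26 0 0 0 0" --pt "-0.65 10 -26 0 0 0 0" --pt "-0.65 10 -26 0 0 0 0" --pt "-0.65 10 -26 0 0 0 0" --pt "-0.65 10 -26 0 0 0 0" --pt "-0.65 10 -26 0 0 0 0" --pt "-0.65 10 -26 0 0 0 0" --pt "-0.65 10 -26 0 0 0 0" --pt "-0.65 10 -26 0 0 0 0" --pt "-0.65 10 -26 0 0 0 0" --pt "-0.65 10 -26 0 0 0 0" --pt "-0.65 10 -26 0 0 0 0" --pt "-0.65 8 -26 0 0 0 0" --pt "-0.65 0 -6 0 0 0 0"

```text
t: 30.12
eef_pos: [0.6258, 0.1443, 0.1493]
ee_rot: [3.141, 0.001, -0.015]
force: [0.7, 0.3, 0.3]
width: 0.0719
gripper_force: 0.0
```

Call:
servo_tool --pt "-0.65 0 0 0 0 0 -6" --pt "-0.65 0 0 0 0 0 -7" --pt "-0.65 0 0 0 0 0 -7" --pt "-0.65 0 0 0 0 0 0" --pt "-0.65 0 0 0 0 0 0"

```text
t: 30.53
eef_pos: [0.6246, 0.1406, 0.1502]
ee_rot: [3.142, 0.001, 0.328]
force: [0.2, 0.4, 0.0]
width: 0.0722
gripper_force: 0.0
```

```bash
python3 plan.py 618.5 144.6 26 19.5
```

```text
turn [ 0.   0.1 -0.7] then shift [ -4.4  -5.8 124.2] | t 30.53 q6 1.37 w 72.2
```

Call:
servo_tool --pt "-0.65 -4.4 -5.8 4 0 0 0" --pt "-0.65 0 0 14 0 0 0" --pt "-0.65 0 0 18 0 0 0" --pt "-0.65 0 0 18 0 0 0" --pt "-0.65 0 0 18 0 0 0" --pt "-0.65 0 0 18 0 0 0" --pt "-0.65 0 0 14 0 0 0" --pt "-0.65 0 0 12 0 0 0" --pt "-0.65 0 0 7.5 0 0 0" --pt "-0.65 0 0 0 0 0 0" --pt "-0.65 0 0 0 0 0 0" --pt "0.3 0 0 0 0 0 0" --pt "0.5 0 0 0 0 0 0" --pt "0.7 0 0 0 0 0 0" --pt "0.9 0 0 0 0 0 0" --pt "0.9 0 0 0 0 0 0" --pt "0.9 0 0 0 0 0 0"

```text
t: 31.95
eef_pos: [0.6198, 0.145, 0.0283]
ee_rot: [-3.141, -0.002, 0.332]
force: [-1.7, 1.3, 6.2]
width: 0.0577
gripper_force: 20.0
```

Call:
servo_tool --pt "0.9 0 0 -5 0 0 0" --pt "0.9 0 0 -12 0 0 0" --pt "0.9 0 0 -20 0 0 0" --pt "0.9 0 0 -20 0 0 0" --pt "0.9 0 0 -20 0 0 0" --pt "0.9 0 0 -20 0 0 0" --pt "0.9 0 0 -20 0 0 0" --pt "0.9 0 0 -12 0 0 0" --pt "0.9 0 0 -6 0 0 0" --pt "0.9 0 0 0 0 0 5" --pt "0.9 0 0 0 0 0 6" --pt "0.9 0 0 0 0 0 5" --pt "0.9 0 0 0 0 0 4.3" --pt "0.9 0 0 0 0 0 0" --pt "0.9 0 0 0 0 0 0"

```text
t: 33.2
eef_pos: [0.6188, 0.1444, 0.1618]
ee_rot: [3.141, 0.001, -0.02]
force: [0.9, 0.5, -1.5]
width: 0.0575
gripper_force: 20.0
```

```bash
python3 plan.py 586.3 -290.3 161 -1
```

```text
turn [ 0.   0.1 -0.2] then shift [-24.9 435.2   0.8] | t 33.2 q6 1.01 w 57.5
```

Call:
servo_tool --pt "0.9 -0.6 10 0 0 0 0" --pt "0.9 -1.5 26 0 0 0 0" --pt "0.9 -1.5 26 0 0 0 0" --pt "0.9 -1.5 26 0 0 0 0" --pt "0.9 -1.5 26 0 0 0 0" --pt "0.9 -1.5 26 0 0 0 0" --pt "0.9 -1.5 26 0 0 0 0" --pt "0.9 -1.5 26 0 0 0 0" --pt "0.9 -1.5 26 0 0 0 0" --pt "0.9 -1.5 26 0 0 0 0" --pt "0.9 -1.5 26 0 0 0 0" --pt "0.9 -1.5 26 0 0 0 0" --pt "0.9 -1.5 26 0 0 0 0" --pt "0.9 -1.5 26 0 0 0 0" --pt "0.9 -1.5 26 0 0 0 0" --pt "0.9 -1.5 26 0 0 0 0" --pt "0.9 -1.5 26 0 0 0 0" --pt "0.9 -0.3 9 0 0 0 0" --pt "0.9 0 0 0 0 0 0" --pt "0.9 0 0 0 0 0 0"

```text
t: 34.87
eef_pos: [0.5838, -0.2903, 0.162]
ee_rot: [-3.141, 0.001, -0.023]
force: [-0.7, 0.3, -0.9]
width: 0.0574
gripper_force: 20.0
```

Call:
servo_tool --pt "0.9 0 0 8 0 0 0" --pt "0.9 0 0 16 0 0 0" --pt "0.9 0 0 18 0 0 0" --pt "0.9 0 0 18 0 0 0" --pt "0.9 0 0 18 0 0 0" --pt "0.9 0 0 16 0 0 0" --pt "0.9 0 0 10 0 0 0" --pt "0.9 0 0 0 0 0 0" --pt "0.9 0 0 0 0 0 0" --pt "0.9 0 0 0 0 0 0"

```text
t: 35.7
eef_pos: [0.5852, -0.2896, 0.0594]
ee_rot: [3.141, -0.001, -0.022]
force: [-0.5, 0.3, -1.6]
width: 0.0573
gripper_force: 20.0
```

```bash
python3 plan.py 586.3 -290.3 47 -1
```

```text
turn [ 0.  -0.1 -0.2] then shift [ 1.1  0.7 12.4] | t 35.7 q6 1.71 w 57.3
```

Call:
servo_tool --pt "0.9 1.1 0.5 5 0 0 0" --pt "0.9 0 0 4 0 0 0" --pt "0.9 0 0 1.5 0 0 0" --pt "0.9 0 0 0 0 0 0" --pt "0.9 0 0 0.7 0 0 0" --pt "0.9 0 0 0 0 0 0"

```text
t: 36.2
eef_pos: [0.5857, -0.2904, 0.0475]
ee_rot: [3.141, -0.0, -0.023]
force: [-0.6, 0.3, -0.6]
width: 0.0577
gripper_force: 20.0
```

Call:
servo_tool --pt "0.9 0 0 0.7 0 0 0" --pt "0.9 0 0 0 0 0 0"

```text
t: 36.37
eef_pos: [0.5859, -0.2904, 0.0474]
ee_rot: [3.141, -0.001, -0.022]
force: [-0.7, 1.2, 3.9]
width: 0.0573
gripper_force: 20.0
```

Call:
servo_tool --pt "0.9 0 0 0.2 0 0 0" --pt "-0.4 0 0 0 0 0 0" --pt "-0.6 0 0 0 0 0 0" --pt "-0.65 0 0 0 0 0 0" --pt "-0.65 0 0 -2 0 0 0" --pt "-0.65 0 0 -8 0 0 0" --pt "-0.65 0 0 -16 0 0 0" --pt "-0.65 0 0 -20 0 0 0" --pt "-0.65 0 0 -20 0 0 0" --pt "-0.65 0 0 -20 0 0 0" --pt "-0.65 0 0 -14 0 0 0" --pt "-0.65 0 0 -5 0 0 0"

```text
t: 37.37
eef_pos: [0.5869, -0.2908, 0.1549]
ee_rot: [3.14, -0.004, -0.022]
force: [0.5, -0.5, 1.6]
width: 0.0722
gripper_force: 0.0
```

Call:
servo_tool --pt "-0.65 -4 -11 0 0 0 0" --pt "-0.65 -8 -27 0 0 0 0" --pt "-0.65 -8 -27 0 0 0 0" --pt "-0.65 -8 -27 0 0 0 0" --pt "-0.65 -8 -27 0 0 0 0" --pt "-0.65 -8 -27 0 0 0 0" --pt "-0.65 -8 -27 0 0 0 0" --pt "-0.65 -8 -27 0 0 0 0" --pt "-0.65 -8 -27 0 0 0 0" --pt "-0.65 -8 -27 0 0 0 0" --pt "-0.65 -8 -27 0 0 0 0" --pt "-0.65 -8 -27 0 0 0 0" --pt "-0.65 -8 -27 0 0 0 0" --pt "-0.65 -8 -27 0 0 0 0" --pt "-0.65 -4 -10 0 0 0 0" --pt "-0.65 0 0 0 0 0 0"

```text
t: 38.7
eef_pos: [0.4807, 0.086, 0.1508]
ee_rot: [3.141, 0.001, -0.02]
force: [-0.3, 0.1, 0.5]
width: 0.0724
gripper_force: 0.0
```

Run:
```python
from h import *
t=arm.grab_frame("top")
tiles=[]
Wl=dict(blue=(593.4,-164.8),green=(586.7,-288.4),yellow=(463.3,-156.4),red=(456.5,-287.3))
k=5;w,h=78,59
for c,(x,y) in Wl.items():
    x/=1e3;y/=1e3
    u=proj(t,[(x,y,.06)])[0].astype(int)-[w//2,h//2]
    im=cv2.resize(t["color"][u[1]:u[1]+h,u[0]:u[0]+w],None,fx=k,fy=k,interpolation=cv2.INTER_CUBIC)
    for P in cup(x,y,np.radians(-1),.023)[1:3]+[ring(.029,.058)+[x,y,.023]]:
        q=((proj(t,P)-u+.5)*k).astype(np.int32); cv2.polylines(im,[cv2.convexHull(q)],True,(255,255,255),1)
    tiles.append(im); print(c,rimfit(t,(x,y),.023))
cv2.imwrite("pics/g6.png",np.vstack([np.hstack(tiles[:2]),np.hstack(tiles[2:])])[:,:,::-1])
s=arm.grab_frame("side");cv2.imwrite("pics/g7.png",cv2.resize(s["color"][230:450,210:480],None,fx=2.6,fy=2.6,interpolation=cv2.INTER_CUBIC)[:,:,::-1])
```

```text
blue (np.float64(592.4), np.float64(-165.8), -306.0)
green (np.float64(585.7), np.float64(-288.4), -314.0)
yellow (np.float64(460.3), np.float64(-153.4), -414.0)
red (np.float64(455.5), np.float64(-287.3), -343.0)
```

View pics/g6.png

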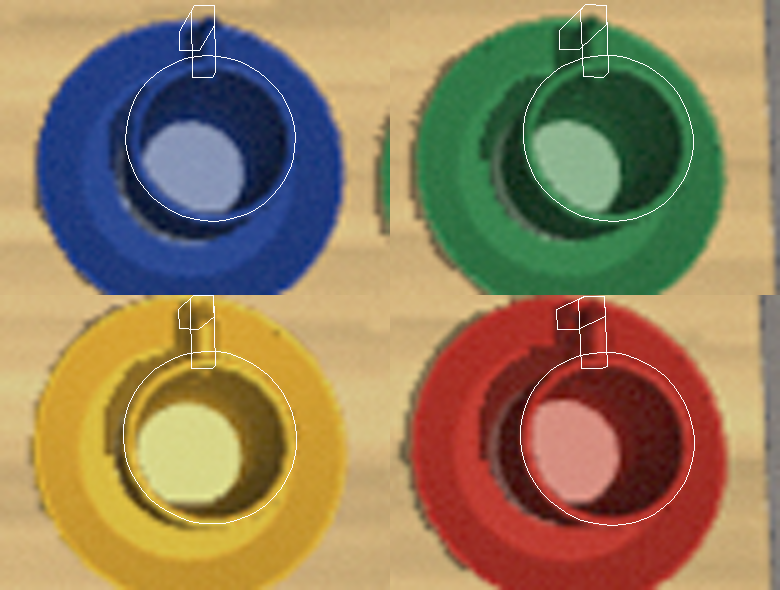

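View pics/g7.png

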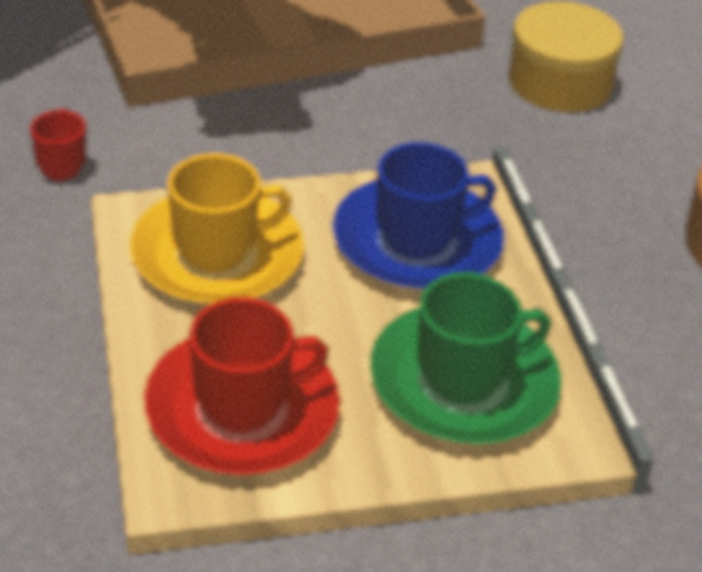

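The top overlay shows all four rims centred on their saucers within about 1 mm, so yellow needs no nudge. All the handles lie on the predicted outline towards the rail. The side view shows all four cups upright and the tin untouched, so I'm handing in.

```bash
python3 -c "
from station import arm
print(arm.job_done())"
```

```text
the job is handed in; nothing more can be done
None
```

All four cups stand upright on the saucers of their own colour, centred to about 1 mm (yellow perhaps up to 2–3 mm) with their handles pointing towards the price rail; the tin was not touched, and the job is handed in.

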